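File the badge case in the third gap, counted by touch

TASK

Count along the rack with a fingertip: starting at the end where the trophy stands, touch the first, second and third dividers in that order. Then push the loose badge case along the table into the third gap from that end (the one just past the third divider) until it is fully home against the stop bar, and take the hand away. Only push the case, never lift it or tip it, and leave the filed cases and everything else on the table where they are.

Things in the scene. Friction and masses are not known exactly. Their poses are not given: they have to be found in the camera images.
- rack: fixed wooden rack, 348 mm wide (y), 50 high, open at top and front, no floor: 7 dividers 56 mm apart make 6 gaps 44 mm wide, centred at y = 140, 84, 28, -28, -84, -140 mm. Dividers run from x = -40 (open front, faces the robot) to +40 mm, where a stop bar 25 mm high closes all gaps. Origin on the table at the middle divider; x to the back, y to the left seen from the robot. Place and yaw vary
- case: the loose badge case: closed grey plastic box, 100 mm long (x), 32 wide (y), 40 high, about 0.2 kg, paper label on top, standing on the table in front of the rack, its length roughly towards the rack. Slides when pushed. Origin at the centre of its underside. Fully home its end meets the stop bar: origin at x = -10 mm in the rack's frame, sticking out 20 mm in front
- trophy: small brass trophy cup with two handles on a square dark wooden foot, 150 mm high, 80 mm across the cup and about 125 mm over the handles; loose. It stands beside one end of the rack, sometimes the left and sometimes the right, about 120 mm out from the end divider's centre. Origin at the centre of its underside
- sprayer: clear trigger spray bottle with a blue head, 75 mm across, 166 mm high, loose, beside the other end of the rack. Origin at the centre of its underside
- filed_1: a case like the loose one, already home in the gap next to the left end of the rack (y = +140 mm). Leave it there. Origin at the centre of its underside
- filed_2: a case like the loose one, already home in the second gap from the right end of the rack (y = -84 mm). Leave it there. Origin at the centre of its underside
- tape: roll of packing tape lying flat, 96 mm across, 24 mm high, loose, on the left of the table. Origin at the centre of its underside
- stapler: black stapler, 130 x 36 mm, 57 mm high, loose, on the right of the table. Origin at the centre of its underside
- divider_a: the leftmost (end) divider of the rack, fixed at y = +168 mm in the rack's frame: wood, 12 mm thick (y), 80 mm long (x from -40 to +40 mm), flat top 50 mm above the table, rounded front edge. Origin on the table at its middle, axes as the rack's
- divider_b: second from the left of the rack, fixed at y = +112 mm in the rack's frame: wood, 12 mm thick (y), 80 mm long (x from -40 to +40 mm), flat top 50 mm above the table, rounded front edge. Origin on the table at its middle, axes as the rack's
- divider_c: third from the left of the rack, fixed at y = +56 mm in the rack's frame: wood, 12 mm thick (y), 80 mm long (x from -40 to +40 mm), flat top 50 mm above the table, rounded front edge. Origin on the table at its middle, axes as the rack's
- divider_d: the middle divider of the rack, fixed at y = +0 mm in the rack's frame: wood, 12 mm thick (y), 80 mm long (x from -40 to +40 mm), flat top 50 mm above the table, rounded front edge. Origin on the table at its middle, axes as the rack's
- divider_e: third from the right of the rack, fixed at y = -56 mm in the rack's frame: wood, 12 mm thick (y), 80 mm long (x from -40 to +40 mm), flat top 50 mm above the table, rounded front edge. Origin on the table at its middle, axes as the rack's
- divider_f: second from the right of the rack, fixed at y = -112 mm in the rack's frame: wood, 12 mm thick (y), 80 mm long (x from -40 to +40 mm), flat top 50 mm above the table, rounded front edge. Origin on the table at its middle, axes as the rack's
- divider_g: the rightmost (end) divider of the rack, fixed at y = -168 mm in the rack's frame: wood, 12 mm thick (y), 80 mm long (x from -40 to +40 mm), flat top 50 mm above the table, rounded front edge. Origin on the table at its middle, axes as the rack's

How it is judged:
By the outcome, as a careful person would: the job done as asked, in the order asked, and still so for the second after the job is handed in, with the robot touching nothing.
It also fails if it takes over 64 s, if anything falls off the work surface, if the arm or the gripper's body presses on something with over 40 N, if the wrist force passes 120 N, or if a joint passes its speed limit or range.

ROBOT

A 6-joint arm with a two-finger parallel gripper is mounted at the origin on the work surface. World frame = base frame: x ahead of the robot, y to its left, z up, the work surface at z = 0. Lengths are in m, angles in rad, forces in N, time in s.
With the tool pointing down it reaches from about 0.25 to 0.775 m from the base axis. Payload 8.9 kg.
Tool frame: the origin (TCP) lies on the mounting face of the last link; the fingertips stand 173 mm ahead of it and the grasp point (between the pads) lies 155 mm ahead of it; z points along the fingers, x is the direction in which the jaws open and shut, and the axes are right-handed (so a half turn about z gives the same grasp; the last joint's range is limited). The gripper opens to 85 mm and grips with 20 to 120 N. Pads are 22 mm wide; open, the fingers measure 114 mm over their backs; the gripper's body (76 mm by 85 mm) begins 54 mm behind the grasp point. The pads swing forward as they close: fully open they stand 13 mm farther back than shut.
Start: joints at [-1.306, 0.291, -0.153, 1.127, 0, 1.431], TCP at [0.206, -0.483, 0.405] pointing down, gripper open.
Joint ranges: [-2.52, 2.52], [-0.91, 1.74], [-1.3, 1.37], [-1.96, 2.02], [-1.52, 1.47], [-3.14, 3.14]. Speed limits (rad/s): [2.22, 2.22, 2.79, 3.14, 3.14, 3.14].

INTERFACE

Orientations are given as a unit quaternion [x, y, z, w].
In Python, from plant import goto, move_l, movej, gripper_open, clamp, hold, inverse_kinematics, sense, camera, IKError, sign_off gives the robot as it stands. The module is installed in compiled form; this text tells all that it offers. Calls block until the motion is done:
- goto(position, orientation): joint-space move of the TCP to a pose.
- move_l(position, attitude=None, speed=0.15, guard=None): straight line of the TCP; attitude=None keeps the orientation; speed is the mean speed in m/s. With guard (N) it stops when the force on the tool has changed by that much, and returns True; else False.
- movej(angles): joint-space move.
- gripper_open() and clamp(effort=None): open the fingers fully, or close them until they stop; effort is the grip in N (None keeps the last).
- hold(seconds).
- inverse_kinematics(position, orientation): joint angles nearest the present ones, or None.
- sense(): the state.
- camera(name): name is "scene" or "top"; returns a dict with "image" (384x512x3 uint8, red, green, blue), "fx", "fy", "cx", "cy" (pixels), "xyz" and "attitude" of the camera in the world. Camera axes: x right, y up, looking along -z (the intrinsics and any distortion apply to the point x, -y, -z); pixel columns grow to the right and rows downward; lengths in m; the calibration is good to about 2 mm. A picture is of the moment at which its call begins. There is no depth.
A pose or a line that the arm cannot do raises IKError and nothing moves.
- sign_off(): hands the job in, once; it reports no verdict.
The state is a dict: "t": time; "qpos": joint angles; "qvel": joint speeds; "effort": joint torques, N m; "tcp_pos": TCP position; "orientation": TCP orientation; "force": force on the tool from outside, world axes, zero at the start; "torque": the same for the moment, N m; "grip_width": finger opening in m.
Only numpy, scipy, OpenCV 4.12 (cv2) and the standard library are available. Lean on these libraries where they do the work, as an engineer would, in place of code of your own. Each camera call takes 0.05 s, during which the arm holds its last target. There are 200 camera calls.

## Working session

There is one attempt and no reset: what is moved stays moved. The work goes in short steps, each a Python script; the robot and the scene stay as the last script left them, time stands still between calls to the robot, and variables do not carry over. Pictures are saved under pics/ and viewed, about 8 in all and at most 12, crops included, and the job is handed in when it is done.

```bash
mkdir -p pics; python3 - <<'E'
from plant import *
import cv2,numpy as np
for n in("top","scene"):
    c=camera(n); cv2.imwrite(f"pics/{n}0.png",cv2.resize(c["image"][:,:,::-1],(800,600),interpolation=cv2.INTER_CUBIC))
    print(n,{k:v for k,v in c.items() if k!="image"})
print(sense())
E
```

```text
top {'fx': 372.95919499537405, 'fy': 372.95919499537405, 'cx': 256.9682380690006, 'cy': 188.7624273995286, 'xyz': array([ 0.45574703, -0.01372622,  0.97864713]), 'attitude': array([-0.04300824,  0.02096646,  0.70727061, -0.7053219 ])}
scene {'fx': 395.0649481721926, 'fy': 395.0649481721926, 'cx': 253.082779131713, 'cy': 193.50107646467828, 'xyz': array([ 1.0492101 , -0.31227285,  1.0274108 ]), 'attitude': array([0.23535827, 0.1292711 , 0.48774533, 0.83066236])}
{'t': 0.1, 'qpos': array([-1.30631945e+00,  2.91235064e-01, -1.54036396e-01,  1.12671281e+00,
       -8.81909640e-06,  1.43150255e+00]), 'qvel': array([-0.00019866, -0.00058596,  0.00140987, -0.00091972,  0.00108091,
        0.00061277]), 'effort': array([ 7.39085935e-04, -5.37978601e+01,  3.31918108e+01,  9.39564547e-03,
       -1.32470645e-04, -5.35888475e-06]), 'tcp_pos': array([ 0.20622206, -0.48259682,  0.40418923]), 'orientation': array([ 8.34532228e-01, -5.50958807e-01, -4.48366741e-04, -3.89600209e-04]), 'force': array([0.09671086, 0.33993489, 0.08024739]), 'torque': array([ 0.07054385,  0.01799395, -0.04521671]), 'grip_width': 0.08541421964289583}
```

View pics/top0.png

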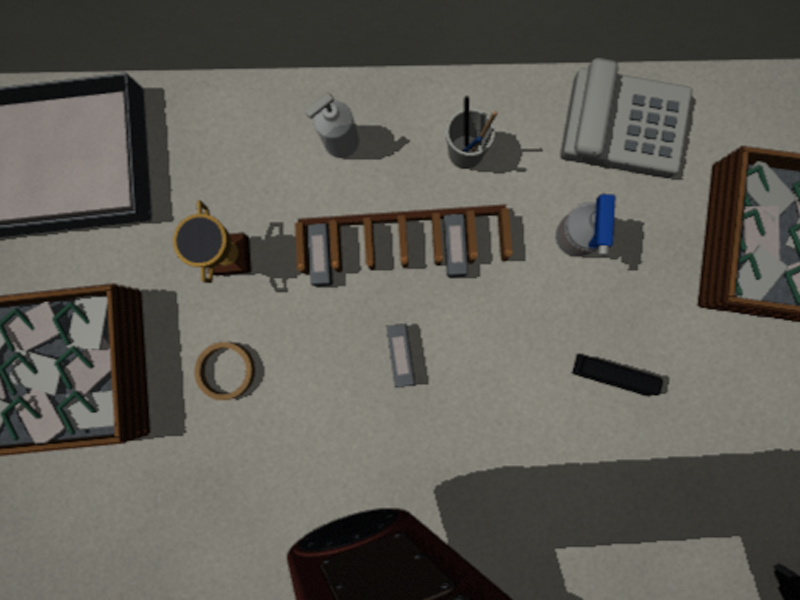

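View pics/scene0.png

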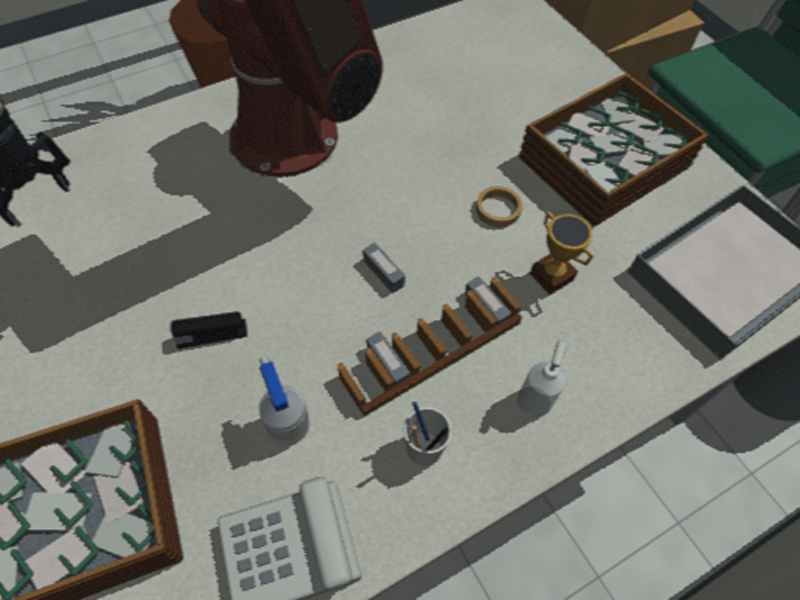

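The trophy is at the left end of the rack (top view, about (205,240)). So the dividers to touch are a, b, c, and the case goes into the gap at y=+28. The loose case is at about (400,355). Next is a close crop to measure from.

```bash
python3 - <<'E'
from plant import *
import cv2,numpy as np
c=camera("top"); im=c["image"][130:250,185:345,::-1]
im=cv2.convertScaleAbs(im,alpha=1.6)
cv2.imwrite("pics/crop1.png",cv2.resize(im,(800,600),interpolation=cv2.INTER_CUBIC))
E
```

```text
(no output)
```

View pics/crop1.png

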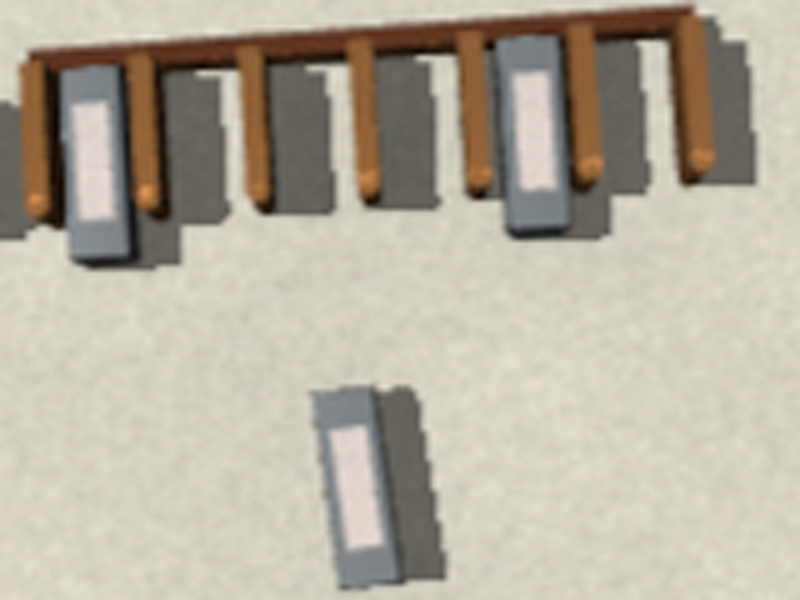

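```bash
cat >h.py <<'E'
from plant import *
import cv2,numpy as np
from scipy.spatial.transform import Rotation as R
from scipy.optimize import least_squares
def proj(c,P):
    p=R.from_quat(c["attitude"]).inv().apply(np.atleast_2d(P)-c["xyz"]); 
    return np.c_[c["cx"]+c["fx"]*p[:,0]/-p[:,2], c["cy"]-c["fy"]*p[:,1]/-p[:,2]]
def T(pose,P):
    P=np.atleast_2d(P).astype(float); s,co=np.sin(pose[2]),np.cos(pose[2])
    return np.c_[pose[0]+co*P[:,0]-s*P[:,1], pose[1]+s*P[:,0]+co*P[:,1], P[:,2]]
def fit(c,M,uv,p0):
    r=least_squares(lambda p:(proj(c,T(p,M))-uv).ravel(),p0,loss="soft_l1"); return r.x,r.fun.reshape(-1,2)
def box(l,w,h,x=0,y=0): return np.array([[x+l/2,y+w/2,h],[x+l/2,y-w/2,h],[x-l/2,y-w/2,h],[x-l/2,y+w/2,h]])
def crop2px(a): return (np.array(a,float)+.5)/5-.5+[185,130]
def draw(c,img,M,k,off,col):
    q=((proj(c,M)-off+.5)*k-.5).round().astype(np.int32); cv2.polylines(img,[q],True,col,1)
E
python3 - <<'E'
from h import *
c=camera("top"); s=camera("scene")
ys=[.168,.112,.056,0,-.056,-.112,-.168]
M=[[.04,y,.05] for y in ys]; uv=[(33,62),(142,55),(250,47),(359,40),(470,32),(579,25),(687,18)]
b1=box(.1,.032,.04,-.01,.14); b2=box(.1,.032,.04,-.01,-.084)
M2=np.vstack([M,b1,b2]); uv2=uv+[(60,68),(120,65),(131,256),(72,260),(497,37),(557,35),(568,226),(508,232)]
r,e=fit(c,M2,crop2px(uv2),[.6,0,0]); print("rack",r,"\n",e.round(1).tolist())
k,e=fit(c,box(.1,.032,.04),crop2px([(312,392),(374,388),(402,580),(342,586)]),[.4,0,0]); print("case",k,e.round(1).tolist())
rel=np.array(T([0,0,-r[2]],[[k[0]-r[0],k[1]-r[1],0]])); print("case in rack",rel,np.degrees(k[2]-r[2]))
np.save("pose.npy",[r,k])
out=[]
for cam,off,kk,sz in((c,(185,130),5,(160,120)),(s,(210,140),5,(160,120))):
    im=cam["image"][off[1]:off[1]+sz[1],off[0]:off[0]+sz[0],::-1]
    im=cv2.resize(cv2.convertScaleAbs(im,alpha=1.6),None,fx=kk,fy=kk,interpolation=cv2.INTER_CUBIC)
    for y in ys: draw(cam,im,T(r,box(.08,.012,.05,0,y)),kk,off,(0,255,0))
    for b in(b1,b2): draw(cam,im,T(r,b),kk,off,(0,0,255))
    draw(cam,im,T(k,box(.1,.032,.04)),kk,off,(255,0,0)); draw(cam,im,T(k,box(.1,.032,0)),kk,off,(255,0,255)); out.append(cv2.resize(im,(560,420) if 0 else (400,300)))
    cv2.imwrite(f"pics/ov{len(out)}.png",im)
E
```

```text
rack [0.62966708 0.01323067 0.06226754] 
 [[-0.4, 0.4], [-0.3, 0.3], [0.1, 0.4], [0.3, 0.2], [0.2, 0.3], [0.5, 0.2], [1.2, 0.0], [-0.3, -0.2], [0.1, -0.5], [-0.1, -0.1], [-0.8, -0.1], [-0.6, -0.1], [-0.1, -0.6], [0.6, -0.0], [-0.1, -0.4]]
case [0.44545275 0.01786905 0.14356074] [[-0.1, -0.1], [0.1, -1.1], [0.3, 0.2], [-0.4, 0.8]]
case in rack [[-0.18356869  0.01609255  0.        ]] 4.6577573820481675
```

View pics/ov1.png

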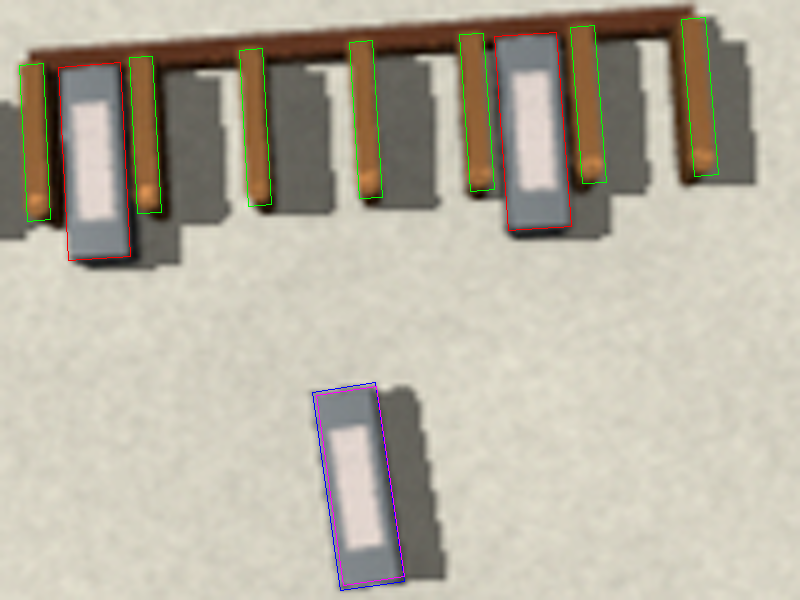

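View pics/ov2.png

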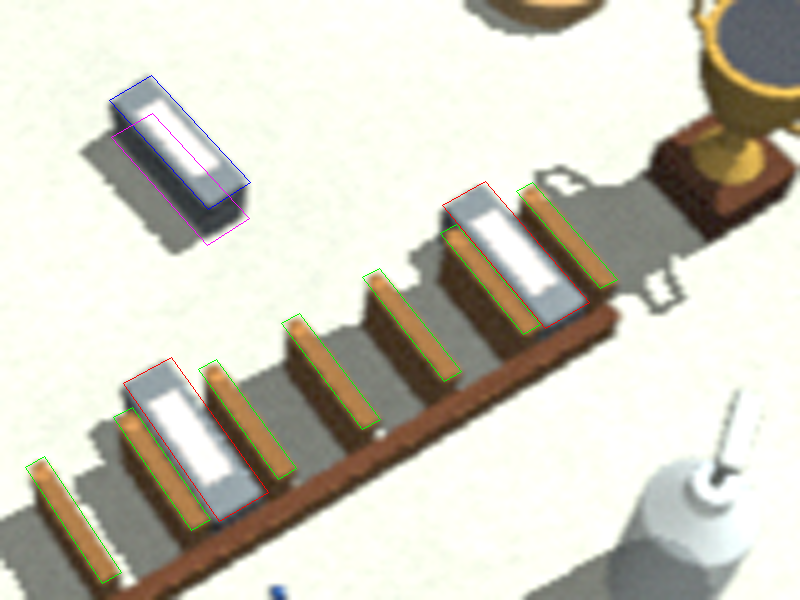

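The overlay agrees within about 1–2 mm in both views. Case: rack frame (-184, 16) mm, yaw +4.7°. Pushing it along its own axis puts its front at y≈28 mm at the mouth of the gap. I'll touch the dividers first.

```bash
cat >>h.py <<'E'
def quat(yaw,sgn=-1):  # tool z down, tool x along sgn * (y axis of frame at yaw)
    z=np.array([0,0,-1.]); x=sgn*np.array([-np.sin(yaw),np.cos(yaw),0]); return R.from_matrix(np.c_[x,np.cross(z,x),z]).as_quat()
def at(p,tipz): return [p[0],p[1],tipz+.173]
E
python3 - <<'E'
from h import *
r,k=np.load("pose.npy")
a=T(r,[-.01,.168,0])[0]
for s in(-1,1): print(s,inverse_kinematics(at(a,.12),quat(r[2],s)))
s=min((-1,1),key=lambda s:abs(inverse_kinematics(at(a,.12),quat(r[2],s))[5])); q=quat(r[2],s); print(s)
clamp(20); goto([.42,0,.43],q); goto(at(a,.16),q)
for y in(.168,.112,.056):
    p=T(r,[-.01,y,0])[0]
    move_l(at(p,.16 if y==.168 else .075),q,speed=.15); move_l(at(p,.065),q,speed=.12)
    g=move_l(at(p,.044),q,speed=.02,guard=3); st=sense()
    print(y,g,st["tcp_pos"].round(4),"tip",st["tcp_pos"][2]-.173,st["force"].round(1),st["t"])
    hold(.1); move_l(at(p,.075),q,speed=.12)
E
```

```text
-1 [ 0.17271397  0.57379892 -0.01136473  0.98563267  0.         -3.03114622]
1 [ 0.17271397  0.57379892 -0.01136473  0.98563267  0.          0.11044643]
1
0.168 True [0.6091 0.1803 0.2235] tip 0.050478970056658884 [-0.6 -0.7  6.8] 5.925
0.112 True [0.6127 0.1243 0.2235] tip 0.05050762811765935 [-0.5  0.2  6.1] 7.8833
0.056 True [0.6162 0.0685 0.2235] tip 0.05052862047837914 [0.  0.2 6.4] 9.8417
```

All three touches registered at the expected height of 50 mm. Next I push the case along its own axis to just before the mouth.

```bash
python3 - <<'E'
from h import *
r,k=np.load("pose.npy"); q=quat(k[2],1)
P=lambda d:T(k,[-.05-.011-d,0,0])[0]
c=sense()["tcp_pos"]; move_l([c[0],c[1],.333],speed=.2)
goto(at(P(.03),.16),q); move_l(at(P(.03),.012),q,speed=.15)
g=move_l(at(P(-.07),.012),q,speed=.06,guard=15); st=sense(); print(g,st["tcp_pos"],st["force"],st["t"])
move_l(at(P(-.04),.012),q,speed=.1); move_l(at(P(-.04),.15),q,speed=.2); goto([.3,-.3,.4],q)
c=camera("top"); print(sense()["t"]); im=c["image"][130:250,185:345,::-1]
cv2.imwrite("pics/crop2.png",cv2.resize(cv2.convertScaleAbs(im,alpha=1.6),(800,600),interpolation=cv2.INTER_CUBIC))
E
```

```text
False [0.45422601 0.01912093 0.18505462] [-0.58470384 -0.39178929  0.39111466] 14.8667
17.5167
```

View pics/crop2.png

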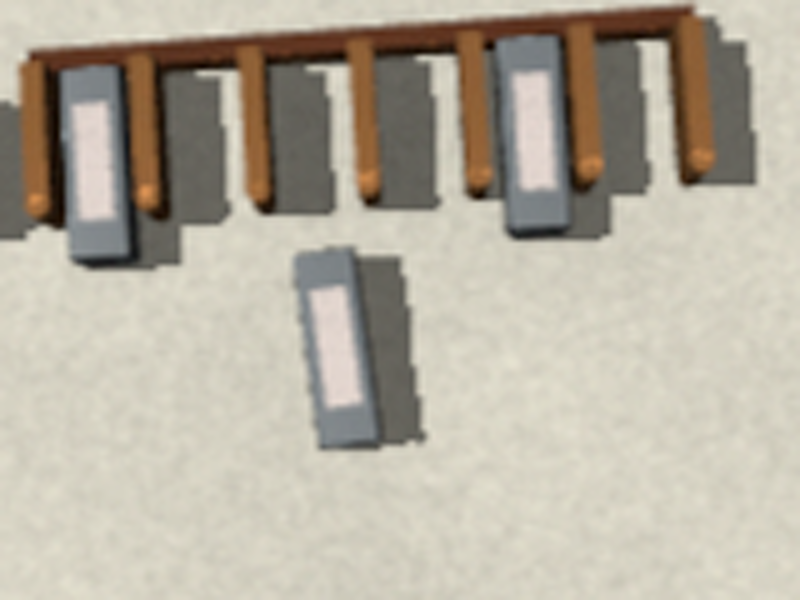

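The case is now short of the mouth and lined up with the gap between dividers c and d: front corners (294,254) and (355,249), rear corners (379,443) and (319,448). I'll finish the push while rotating the pusher to the rack's yaw.

```bash
python3 - <<'E'
from h import *
r,_=np.load("pose.npy"); c=camera("top")
k,e=fit(c,box(.1,.032,.04),crop2px([(294,254),(355,249),(379,443),(319,448)]),[.5,0,0])
rel=T([0,0,-r[2]],[[k[0]-r[0],k[1]-r[1],0]])[0]; dy=k[2]-r[2]; print("rel",rel,np.degrees(dy),np.abs(e).max())
assert abs(dy)<.12 and abs(rel[1]+.05*dy-.028)<.006
def pose(x,y,yaw,back=0):  # rear-end centre in rack frame
    p=T([x,y,yaw],[-.011-back,0,0])[0]; return at(T(r,p)[0],.012),quat(r[2]+yaw,1)
rx,ry=rel[0]-.05*np.cos(dy),rel[1]-.05*np.sin(dy)
p,q=pose(rx,ry,dy,.03); goto([p[0],p[1],.333],q); move_l(p,q,speed=.15)
move_l(*pose(rx,ry,dy,.003),speed=.08)
print(move_l(*pose(-.120,.028,0),speed=.05,guard=12),sense()["force"].round(1))
g=move_l(*pose(-.052,.028,0),speed=.04,guard=10); st=sense()
print(g,T([0,0,-r[2]],[st["tcp_pos"]-[r[0],r[1],0]]),st["force"].round(1),st["t"])
p,q=pose(-.085,.028,0); move_l(p,q,speed=.1); p[2]=.333; move_l(p,q,speed=.2); goto([.3,-.3,.4],q)
c=camera("top"); print(sense()["t"]); im=c["image"][130:250,185:345,::-1]
cv2.imwrite("pics/crop3.png",cv2.resize(cv2.convertScaleAbs(im,alpha=1.6),(800,600),interpolation=cv2.INTER_CUBIC))
E
```

```text
rel [-0.11389313  0.02216218  0.        ] 3.3802429950242416 0.5264724149952542
False [-0.2  0.7 -0.5]
True [[-0.07019632  0.02806887  0.1844059 ]] [-0.1 -0.5 -0.9] 22.9833
25.8583
```

View pics/crop3.png

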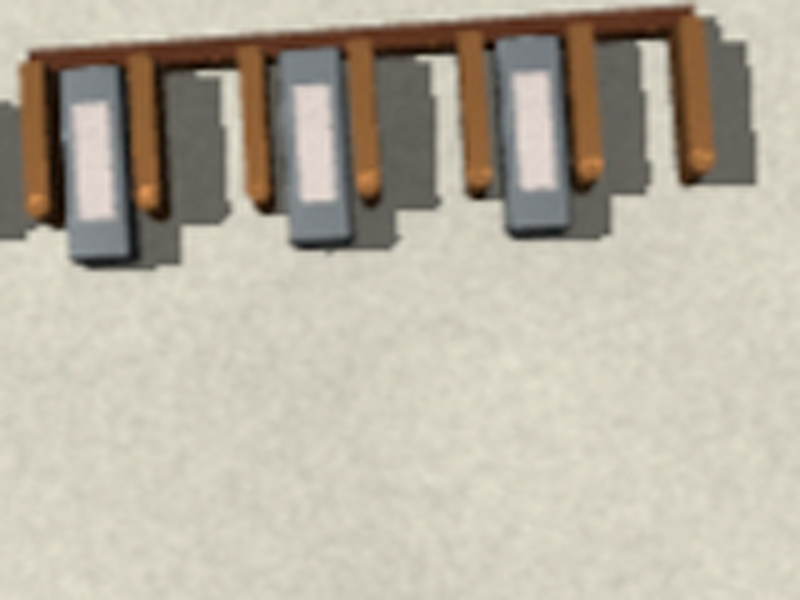

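The case sits in gap 3, level with the filed cases: its rear edge is at y≈243 px, and the line between the two filed cases gives 244. I'll give it one slow confirming push, then check that nothing else moved.

```bash
python3 - <<'E'
from h import *
r,_=np.load("pose.npy"); q=quat(r[2],1)
pose=lambda x:at(T(r,[x-.011,.028,0])[0],.012)
p=pose(-.085); goto([p[0],p[1],.333],q); move_l(p,q,speed=.15)
move_l(pose(-.068),q,speed=.05)
g=move_l(pose(-.052),q,speed=.012,guard=6); st=sense()
print(g,T([0,0,-r[2]],[st["tcp_pos"]-[r[0],r[1],0]]),st["t"])
hold(.2); move_l(p,q,speed=.03); p=list(p); p[2]=.333; move_l(p,q,speed=.2)
movej([-1.306,.291,-.153,1.127,0,1.431]); gripper_open()
c=camera("top"); print(sense()["t"])
im=cv2.resize(c["image"][:,:,::-1],(800,600),interpolation=cv2.INTER_CUBIC); cv2.imwrite("pics/topF.png",im)
d=cv2.absdiff(im,cv2.imread("pics/top0.png")).max(2); _,m=cv2.threshold(d,30,255,0)
n,_,s,_=cv2.connectedComponentsWithStats(m); print([x.tolist() for x in s[1:] if x[4]>15])
E
```

```text
True [[-0.07018763  0.02806522  0.18450186]] 29.8333
34.9583
[[376, 218, 37, 64, 797], [379, 227, 15, 43, 495], [387, 324, 42, 64, 1626]]
```

View pics/topF.png

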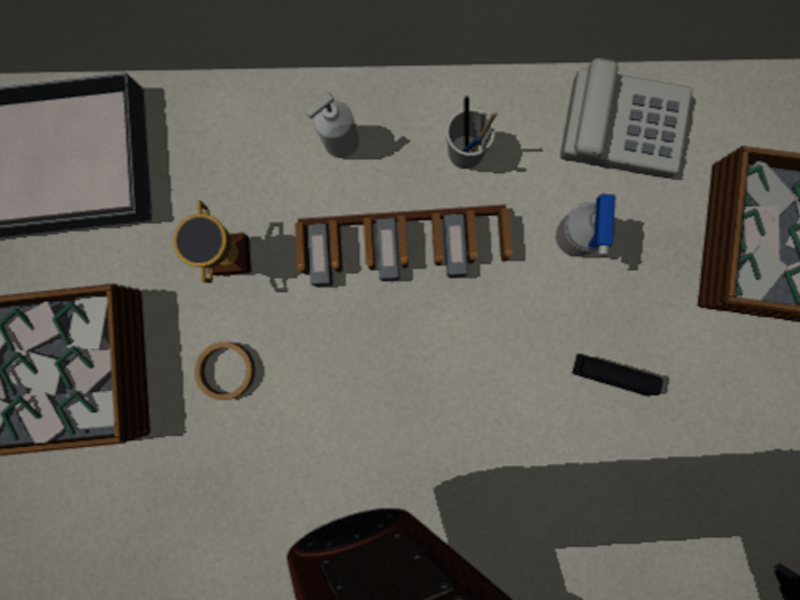

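The only differences from the first picture are where the loose case was, around (400,355), and where it is now, around (388,248). The confirming push stopped at the same place.

```bash
python3 -c "
from plant import *
sign_off()"
```

```text
the job is handed in; nothing more can be done
```

The job is done and handed in at about 35 s on the robot's clock, inside the 64 s limit.

- **Counting:** the trophy stands at the left end, so I touched dividers a, b and c in that order with closed fingertips. Each contact came at 50 mm height with about 6–7 N.
- **Pushing:** I pushed the loose case along the table into the third gap (y = +28 mm), turning it about 3° on the way to line up with the rack. It stopped against the bar with the pushing face at about -59 mm in the rack's frame. The ideal is -60 mm, and the 1 mm difference is within the camera calibration error.
- **Checks:** a slow second push stopped at the same place to within 0.01 mm. In the last top picture the case is level with the two filed cases. Comparing it with the first picture showed changes only where the case was and where it is now. The hand is back at its start pose, open and clear of everything.

No check failed. The only disagreement was up to about 1 pixel in the rack fit, roughly 1–2 mm.

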